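Roll the proud staves of an inlay panel flush

TASK

Take the hand roller from its stand and roll it lengthwise over the inlay panel with a steady downward force of about 15 N, never more than 25 N, until every stave is pressed down flush with the wooden rims. The bed is jacked up at one end by an unknown slope, so feel the force as you roll; press the staves only with the roller. Then put the roller back upright in its stand, and leave the other things on the bench where they are.

Things in the scene. Friction and masses are not known exactly. Their poses are not given: they have to be found in the camera images.
- roller_grip (a point): Centre of the wooden grip of the upright hand roller (about 0.43 kg): grip block 30 (x) x 44 (y) x 70 mm high, pinched across its 30 mm. Below it a blue shoulder plate 70 (x) x 80 (y) mm, its top 35 mm and its underside 45 mm below this point. The wheel's lowest point is 95 mm below this point. The tool rolls along its x.
- roller: The same hand roller; origin at the wheel's lowest point, z up through the grip, y along the axle. Under the shoulder plate two steel cheeks carry the free-turning black rubber wheel, radius 20 mm, 60 mm wide; 79 mm over the cheeks along y
- roller_wheel (a joint): Turning angle of the roller's wheel about its axle, rad, unlimited both ways
- stand_center (a point): Fixed wooden stand of the roller: middle between its two rails at the height of their tops, 60 mm above the bench. Rails run along y, 100 x 12 mm, 52 mm clear between them along x. The roller is kept with its shoulder plate resting on both rails, wheel hanging between: roller x along stand x (either way round), grip centre 45 mm above this point
- panel_center (a point): Inlay panel fixed to the bench, 270 (x) x 104 (y) mm: middle of its rims' top when the bed is not jacked up, 44 mm above the bench. Eight staves 46 mm long (y) lie side by side along x at 26 mm pitch, centres x = -91 to 91 mm. Rims level with them when flush: 24 mm wide on the long sides, 23 mm (x = 105 to 128) at the ends. The point does not show the bed's slope
- panel: The same panel; origin under its foot board, x lengthwise. The bed with rims and staves is hinged at its x = -125 mm end and jacked up at the +x end by an unmeasured slope, 0.02 to 0.09 rad, that pressing does not change: its surface lies 2 to 12 mm higher than panel_center says at the middle, 5 to 23 mm at the +x end. It also sinks on rubber mounts about 1 mm per 8 N pressed
- stave_0 (a joint): How far stave 0 (its centre at x = -91 mm of panel_center) has been pressed in, m: 0 stands 2.5 mm proud, 0.0025 is flush with the rims, its stop. Starts 1.9 to 2.5 mm proud in stiff adhesive: creeps down only above about 8 N (10 N when rolled at 40 mm/s) and stays where pressed
- stave_1 (a joint): How far stave 1 (its centre at x = -65 mm of panel_center) has been pressed in, m: 0 stands 2.5 mm proud, 0.0025 is flush with the rims, its stop. Starts 1.9 to 2.5 mm proud in stiff adhesive: creeps down only above about 8 N (10 N when rolled at 40 mm/s) and stays where pressed
- stave_2 (a joint): How far stave 2 (its centre at x = -39 mm of panel_center) has been pressed in, m: 0 stands 2.5 mm proud, 0.0025 is flush with the rims, its stop. Starts 1.9 to 2.5 mm proud in stiff adhesive: creeps down only above about 8 N (10 N when rolled at 40 mm/s) and stays where pressed
- stave_3 (a joint): How far stave 3 (its centre at x = -13 mm of panel_center) has been pressed in, m: 0 stands 2.5 mm proud, 0.0025 is flush with the rims, its stop. Starts 1.9 to 2.5 mm proud in stiff adhesive: creeps down only above about 8 N (10 N when rolled at 40 mm/s) and stays where pressed
- stave_4 (a joint): How far stave 4 (its centre at x = 13 mm of panel_center) has been pressed in, m: 0 stands 2.5 mm proud, 0.0025 is flush with the rims, its stop. Starts 1.9 to 2.5 mm proud in stiff adhesive: creeps down only above about 8 N (10 N when rolled at 40 mm/s) and stays where pressed
- stave_5 (a joint): How far stave 5 (its centre at x = 39 mm of panel_center) has been pressed in, m: 0 stands 2.5 mm proud, 0.0025 is flush with the rims, its stop. Starts 1.9 to 2.5 mm proud in stiff adhesive: creeps down only above about 8 N (10 N when rolled at 40 mm/s) and stays where pressed
- stave_6 (a joint): How far stave 6 (its centre at x = 65 mm of panel_center) has been pressed in, m: 0 stands 2.5 mm proud, 0.0025 is flush with the rims, its stop. Starts 1.9 to 2.5 mm proud in stiff adhesive: creeps down only above about 8 N (10 N when rolled at 40 mm/s) and stays where pressed
- stave_7 (a joint): How far stave 7 (its centre at x = 91 mm of panel_center) has been pressed in, m: 0 stands 2.5 mm proud, 0.0025 is flush with the rims, its stop. Starts 1.9 to 2.5 mm proud in stiff adhesive: creeps down only above about 8 N (10 N when rolled at 40 mm/s) and stays where pressed
- tape_measure: yellow pocket tape measure, 35x72x62 mm, standing on its flat; origin centre of underside; bystander
- glue_bottle: white glue bottle lying down, 50x162x31 mm; origin centre of underside; bystander
- cork_block: cork sanding block 36x60x26 mm; origin centre of underside; bystander

How it is judged:
On the way, in this order (a step that is already met when the one before it is completed fails the run):
1. the roller has been lifted out of its stand (distance of roller_grip from where it was at the start of the episode above 0.05 m and contact force between roller and panel below 0.5 N), for 0.1 s.
2. the roller rolls under pressure over the middle part of the panel (contact force between roller and panel above 5 N and x of roller_grip in the frame of panel_center between -0.045 and 0.045 m and (velocity of joint roller_wheel above 0.2 rad/s or velocity of joint roller_wheel below -0.2 rad/s)), for 0.1 s.
At the end, for the whole second after the job is handed in: All eight staves are within 0.7 mm of flush; the roller is released and at rest upright in its stand: its grip within 12 mm of the stand's middle in plan, at its resting height (105 mm above the bench, +6/-5 mm), tilted less than 0.08 rad, aligned within 0.2 rad (value of joint each of stave_0, stave_1, stave_2, stave_3, stave_4, stave_5, stave_6, stave_7 above 0.0018 m and horizontal distance between roller_grip and stand_center below 0.012 m and height (world z) of roller_grip between 0.1 and 0.111 m and angle between roller_grip's own z axis and vertical below 0.08 rad and linear speed of roller below 0.02 m/s and angle between the x axis of roller_grip and the x axis of stand_center, either way round below 0.2 rad); the robot touches nothing.
It fails at once if the roller presses on the panel with more than 25 N (contact force between roller and panel above 25 N).
It fails at once if the panel is pressed with the fingers or gripper (contact force between the arm and panel above 1 N).
It fails at once if a bystander is pushed out of place (30 mm) (distance of any of tape_measure, glue_bottle, cork_block from where it was at the start of the episode above 0.03 m).
It also fails if it takes over 72 s, if anything falls off the work surface, if the arm or the gripper's body presses on something with over 40 N, if the wrist force passes 120 N, or if a joint passes its speed limit or range.

ROBOT

A 6-joint arm with a two-finger parallel gripper is mounted at the origin on the work surface; the furniture and walls round the work are solid. World frame = base frame: x ahead of the robot, y to its left, z up, the work surface at z = 0. Lengths are in m, angles in rad, forces in N, time in s.
With the tool pointing down it reaches from about 0.375 to 0.9 m from the base axis. Payload 3.1 kg.
Tool frame: the origin (TCP) lies at the very end of the fingers, on their centre line; the grasp point (between the pads) lies 19 mm behind it (grip_depth is the distance from the TCP to the grasp point, in m); z points along the fingers, y is the line along which they close (so a half turn about z gives the same grasp; the last joint's range is limited). The gripper opens to 85 mm and grips with 20 to 120 N. Pads are 22 mm wide; open, the fingers measure 114 mm over their backs; the gripper's body (76 mm by 85 mm) begins 54 mm behind the grasp point. The pads swing forward as they close: fully open they stand 13 mm farther back than shut.
Start: joints at [0.951, 0.527, 1.433, -0, 1.181, -0.178], TCP at [0.267, 0.565, 0.198] pointing down, gripper open.
Joint ranges: [-3.08, 3.08], [-0.75, 2.2], [0.22, 2.44], [-1.43, 4.57], [0, 2.65], [-2.85, 2.85]. Speed limits (rad/s): [2.79, 2.79, 3.14, 3.14, 3.14, 3.14].

INTERFACE

Orientations are given as a unit quaternion [x, y, z, w].
In Python, from station import * gives the robot as it stands.
- The arm moves only by the tool apply_moves, never from a script. Its argument "plan" is a list of rows, each a list of 7 numbers: the shift along the tool's x, y, z in m, then the turn, a rotation vector about the tool's x, y, z in rad, then the gripper command: -1 is fully open, 1 is shut, values between are in proportion. In form: [[dx, dy, dz, wx, wy, wz, jaw], ...]. A call has 1 to 8 rows; each row shifts and turns the commanded pose from where the row before left it, along the tool's axes as they then stand; what a row does not reach is not made up. A row lasts 1/8 s, in which the tool goes at most 62.5 mm and 10.7 degrees, less where a joint would pass 70% of its speed; a pose out of reach is approached as far as the arm can. A call is refused whole if a number of a shift passes 0.0625 or a number of a turn 0.188, either way. A call with a gripper value outside its range is refused whole. The fingers move at their own pace and stop on an object; "force" is the grip in N (left out, the last holds). Time passes only in rows, so rows that do not move let the fingers close. It gives the time, the measured TCP pose, the force, the opening and the grip force at its end, in the units of the state.
- sense(): the state, without advancing time (a new reading comes with each control period).
- snapshot(name): name is "scene" or "top" or "wrist"; returns the picture (420x560x3 uint8, red, green, blue); there is no depth.
- calibration(name): a dict with "camera_matrix" (3x3 intrinsics, pixels), "R" (3x3) and "t" (3): a world point X has camera coordinates R X + t; the wrist camera has in their place "mount" (4x4, takes a point from camera to tool coordinates, whose origin is the TCP and whose axes are the flange's). Camera axes: x right, y down, z forward; pixel columns grow to the right and rows downward; lengths in m; the calibration is good to about 2 mm. A picture is of the moment at which its call begins: read the wrist's pose just before it. calibration takes no time and is no camera call.
- sign_off(): hands the job in; it is judged then, once.
The state is a dict: "t": time; "q": joint angles; "qd": joint speeds; "tau": joint torques, N m; "tcp_pos": TCP position; "tool_rot": TCP orientation; "force": force on the tool from outside, world axes, zero at the start; "ft_torque": the same for the moment, N m; "finger_gap": opening from 0.0 (shut) to 1.0 (fully open); "gripper_force": force on a finger pad.
Only numpy, scipy, OpenCV 4.12 (cv2) and the standard library are available. Lean on these libraries where they do the work, as an engineer would, in place of code of your own. Each camera call takes 0.05 s, during which the arm holds its last target. There are 200 camera calls.

## Working session

There is one attempt and no reset: what is moved stays moved. The work goes in short steps, Python scripts to look and compute and a tool call to move; the robot and the scene stay as the last step left them, time stands still between calls to the robot, and variables do not carry over. Pictures are saved under pics/ and viewed, at most 10 in all, crops included, and the job is handed in when it is done.

Besides the shell and the picture viewer there is one more tool, called as name(argument=value, ...) on one line, values as JSON. apply_moves: Moves the arm, as the interface text tells. Its arguments: {"type":"object","properties":{"plan":{"type":"array"},"force":{"type":"number"}},"required":["plan"]}

```bash
mkdir -p pics; ls; python3 - <<'E'
from station import *
import cv2
s=sense();print({k:s[k] for k in ('t','tcp_pos','tool_rot','force','finger_gap')})
for n in("scene","top"):
    cv2.imwrite(f"pics/{n}0.png",snapshot(n)[:,:,::-1]);c=calibration(n);print(n,c)
print(calibration("wrist"))
E
```

```text
pics
{'t': 0.0, 'tcp_pos': array([0.26675475, 0.56436581, 0.19682254]), 'tool_rot': array([ 2.19126481e-01,  9.75695858e-01, -9.98054206e-04, -4.25695085e-04]), 'force': array([ 1.23193236,  0.50735856, -0.33221291]), 'finger_gap': 0.9989839712227481}
scene {'camera_matrix': array([[391.5328266 ,   0.        , 279.41208145],
       [  0.        , 391.5328266 , 210.90429736],
       [  0.        ,   0.        ,   1.        ]]), 'R': array([[ 0.77047715, -0.63733206,  0.01314567],
       [-0.26448142, -0.33836136, -0.90308425],
       [ 0.58001254,  0.69232899, -0.42926219]]), 't': array([-0.33935921,  0.19234527,  0.90413501])}
top {'camera_matrix': array([[385.03053189,   0.        , 284.33120886],
       [  0.        , 385.03053189, 207.10067408],
       [  0.        ,   0.        ,   1.        ]]), 'R': array([[ 0.01721095, -0.99983164, -0.00636128],
       [-0.99680624, -0.01666196, -0.07810061],
       [ 0.07798147,  0.00768515, -0.99692519]]), 't': array([-0.01484742,  0.44992671,  1.23029914])}
{'camera_matrix': array([[321.59609842,   0.        , 277.18123706],
       [  0.        , 321.59609842, 210.85950461],
       [  0.        ,   0.        ,   1.        ]]), 'mount': array([[ 8.21327194e-04, -9.63137342e-01, -2.69008894e-01,
         6.69158790e-02],
       [ 9.99999577e-01,  6.79862361e-04,  6.19035366e-04,
         1.05072105e-03],
       [-4.13327056e-04, -2.69009288e-01,  9.63137494e-01,
        -1.75154941e-01],
       [ 0.00000000e+00,  0.00000000e+00,  0.00000000e+00,
         1.00000000e+00]])}
```

View pics/top0.png

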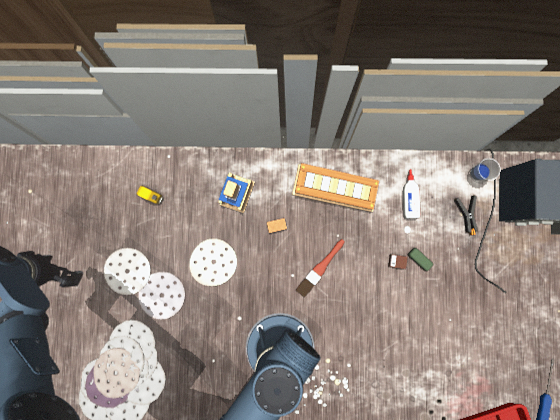

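View pics/scene0.png

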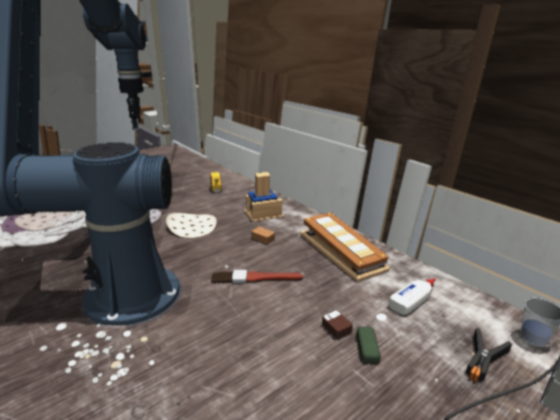

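The top view shows the roller in its stand at about (236,191), the panel at (336,187), the tape at (149,194), the cork at (277,226) and the glue at (411,197). The scene view agrees: grip at (262,184), panel at (345,243). Next I'll measure them with masks.

```bash
cat > h.py <<'E'
import numpy as np, cv2
from station import *
from scipy.spatial.transform import Rotation as Ro
def ray(n,u,v,pose=None):
    c=calibration(n);d=np.linalg.solve(c["camera_matrix"],[u,v,1.])
    if n=="wrist":
        p,q=pose;T=np.eye(4);T[:3,:3]=Ro.from_quat(q).as_matrix();T[:3,3]=p;T=T@c["mount"]
        return T[:3,3],T[:3,:3]@d
    return -c["R"].T@c["t"],c["R"].T@d
def onz(n,u,v,z,pose=None):
    o,d=ray(n,u,v,pose);return o+d*(z-o[2])/d[2]
def blobs(im,lo,hi,box,mina=30):
    h=cv2.cvtColor(im,cv2.COLOR_RGB2HSV);m=cv2.inRange(h,np.array(lo),np.array(hi))
    k=np.zeros_like(m);x0,y0,x1,y1=box;k[y0:y1,x0:x1]=m[y0:y1,x0:x1]
    cs,_=cv2.findContours(k,cv2.RETR_EXTERNAL,cv2.CHAIN_APPROX_NONE)
    return sorted([c for c in cs if cv2.contourArea(c)>=mina],key=cv2.contourArea,reverse=True)
E
python3 - <<'E'
from h import *
im=cv2.cvtColor(cv2.imread("pics/top0.png"),cv2.COLOR_BGR2RGB)
np.set_printoptions(precision=4,suppress=True)
for nm,lo,hi,box,z in [("blue",(100,120,40),(125,255,255),(210,165,265,220),.07),("panel",(8,120,120),(25,255,255),(285,155,390,220),.05),("white",(15,0,190),(40,110,255),(300,165,375,210),.05)]:
    cs=blobs(im,lo,hi,box)
    for c in cs[:7]:
        r=cv2.minAreaRect(c);b=cv2.boxPoints(r);print(nm,cv2.contourArea(c),r);print(np.array([onz("top",*p,z)[:2] for p in b]), onz("top",*r[0],z))
for p in [(231,188)]: print(onz("top",*p,.14))
big=cv2.resize(im[155:235,205:390],None,fx=4,fy=4,interpolation=cv2.INTER_CUBIC)
cv2.imwrite("pics/z.png",big[:,:,::-1])
E
```

```text
blue 493.5 ((232.82191467285156, 191.3082275390625), (21.652610778808594, 25.04680633544922), 20.556045532226562)
[[0.4671 0.1984]
 [0.5412 0.1731]
 [0.5183 0.1091]
 [0.4445 0.1346]] [0.4927 0.1538 0.07  ]
panel 2282.5 ((336.7411804199219, 186.16470336914062), (80.2642593383789, 29.936399459838867), 12.52880859375)
[[ 0.4958 -0.0383]
 [ 0.5898 -0.0575]
 [ 0.5379 -0.3065]
 [ 0.4447 -0.2858]] [ 0.5168 -0.1723  0.05  ]
white 108.0 ((333.1823425292969, 184.92941284179688), (8.785684585571289, 14.75127124786377), 12.528807640075684)
[[ 0.5004 -0.1425]
 [ 0.5465 -0.1523]
 [ 0.5409 -0.1795]
 [ 0.4948 -0.1697]] [ 0.5206 -0.161   0.05  ]
white 107.5 ((317.2470397949219, 181.3882293701172), (8.677218437194824, 14.75127124786377), 12.52880859375)
[[ 0.5108 -0.0922]
 [ 0.557  -0.1018]
 [ 0.5514 -0.1287]
 [ 0.5052 -0.119 ]] [ 0.5311 -0.1104  0.05  ]
white 102.5 ((349.1153869628906, 188.42308044433594), (8.236878395080566, 14.512594223022461), 11.309932708740234)
[[ 0.4899 -0.1943]
 [ 0.5354 -0.2031]
 [ 0.5307 -0.2287]
 [ 0.4852 -0.2198]] [ 0.5103 -0.2115  0.05  ]
white 101.0 ((365.0192565917969, 191.9038543701172), (8.236878395080566, 14.708710670471191), 11.309932708740234)
[[ 0.4794 -0.2445]
 [ 0.5255 -0.2535]
 [ 0.5207 -0.279 ]
 [ 0.4747 -0.2699]] [ 0.5    -0.2617  0.05  ]
white 42.0 ((367.0, 170.0), (10.0, 14.0), 90.0)
[[ 0.5859 -0.2457]
 [ 0.5866 -0.2902]
 [ 0.5545 -0.2901]
 [ 0.5537 -0.2458]] [ 0.5701 -0.268   0.05  ]
white 37.5 ((349.89727783203125, 169.7739715576172), (16.268718719482422, 7.139510154724121), 20.556047439575195)
[[ 0.568  -0.1856]
 [ 0.5896 -0.1934]
 [ 0.572  -0.2418]
 [ 0.5504 -0.2339]] [ 0.57   -0.2137  0.05  ]
[0.4942 0.1494 0.14  ]
```

View pics/z.png

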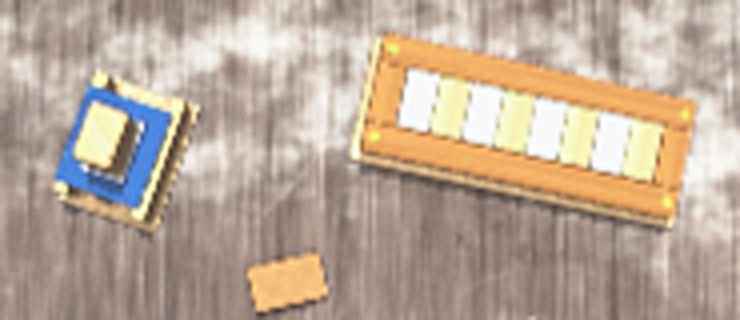

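The zoomed view shows the grip's top around (103,135), the blue plate's long side running up and down the picture (roller y ≈ world x), and the panel running along world −y. So roller x is at yaw ≈ −109.7° and panel x at ≈ −101.8°. I'll hover above the roller first.

apply_moves(plan=[[-0.0476, -0.0345, 0, 0, 0, 0, -1], [-0.0476, -0.0345, 0, 0, 0, 0, -1], [-0.0476, -0.0345, 0, 0, 0, 0, -1], [-0.0476, -0.0345, 0, 0, 0, 0, -1], [-0.0476, -0.0345, 0, 0, 0, 0, -1], [-0.0476, -0.0345, 0, 0, 0, 0, -1], [-0.0476, -0.0345, 0, 0, 0, 0, -1], [-0.0476, -0.0345, 0, 0, 0, -0.098, -1]])

```text
t: 1.1
tcp_pos: [0.4939, 0.1509, 0.1976]
tool_rot: [0.17, 0.985, 0.0, -0.0]
force: [1.2, 0.2, 0.3]
finger_gap: 0.998
gripper_force: 0.0
```

apply_moves(plan=[[0, 0, 0, 0, 0, 0, -1], [0, 0, 0, 0, 0, 0, -1]])

```text
t: 1.35
tcp_pos: [0.4927, 0.1527, 0.1974]
tool_rot: [0.172, 0.985, 0.0, -0.001]
force: [-0.2, 0.1, 0.7]
finger_gap: 0.996
gripper_force: 0.0
```

```bash
python3 - <<'E'
from h import *
s=sense();print(s["t"],s["tcp_pos"],Ro.from_quat(s["tool_rot"]).as_matrix().round(3).tolist(),s["force"])
im=snapshot("wrist");np.save("w1.npy",im);cv2.imwrite("pics/w1.png",im[:,:,::-1])
E
```

```text
1.35 [0.49265231 0.15268032 0.19738016] [[-0.941, 0.338, -0.002], [0.338, 0.941, 0.0], [0.002, -0.0, -1.0]] [-0.23524812  0.05644198  0.74107484]
```

View pics/w1.png

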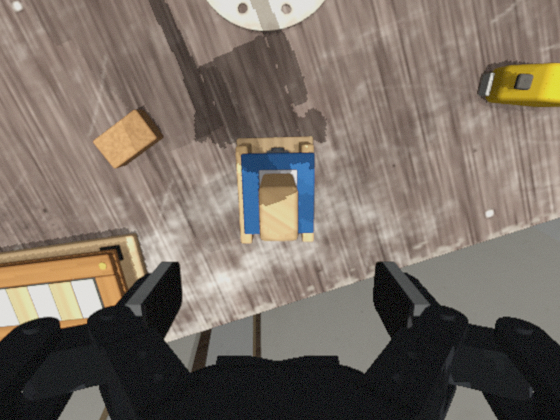

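The wrist view shows the grip's top face around (279,215), the blue plate spanning columns 243–315 and rows 152–235, and the rails square to the fingers. Now for exact numbers.

```bash
python3 - <<'E'
from h import *
np.set_printoptions(precision=4,suppress=True)
im=np.load("w1.npy");s=sense();P=(s["tcp_pos"],s["tool_rot"]);R=Ro.from_quat(P[1]).as_matrix()
c=blobs(im,(98,120,40),(125,255,255),(200,120,350,260),100)[0];c=np.vstack([c])
r=cv2.minAreaRect(c);print(r);b=np.array([onz("wrist",*p,.07,P) for p in cv2.boxPoints(r)]);print(b,b.mean(0))
print("tool",(b-P[0])@R,((b.mean(0)-P[0])@R))
for n,lo in [("grip",(8,60,170))]:
    for c in blobs(im,lo,(25,160,255),(255,170,305,250),60): 
        r=cv2.minAreaRect(c);q=np.array([onz("wrist",*p,.14,P) for p in cv2.boxPoints(r)]);print(n,r,((q-P[0])@R))
E
```

```text
((277.5, 193.0), (80.0, 71.0), 90.0)
[[0.4455 0.1364 0.07  ]
 [0.4678 0.1987 0.07  ]
 [0.5427 0.1744 0.07  ]
 [0.5189 0.1078 0.07  ]] [0.4937 0.1543 0.07  ]
tool [[ 0.0381 -0.0317  0.1275]
 [ 0.0382  0.0344  0.1275]
 [-0.0406  0.0368  0.1274]
 [-0.0406 -0.0339  0.1274]] [-0.0012  0.0014  0.1274]
grip ((278.1521301269531, 216.82420349121094), (48.608734130859375, 37.099143981933594), 88.36341857910156) [[ 0.0155 -0.0124  0.0575]
 [ 0.0163  0.015   0.0575]
 [-0.0219  0.0167  0.0574]
 [-0.0228 -0.0119  0.0574]]
```

apply_moves(plan=[[-0.002, 0.0015, 0.03, 0, 0, 0, -1], [0, 0, 0.03, 0, 0, 0, -1], [0, 0, 0.03, 0, 0, 0, -1], [0, 0, 0.021, 0, 0, 0, -1], [0, 0, 0, 0, 0, 0, 1], [0, 0, 0, 0, 0, 0, 1], [0, 0, 0, 0, 0, 0, 1], [0, 0, 0, 0, 0, 0, 1]], force=70)

```text
t: 2.4
tcp_pos: [0.4962, 0.1534, 0.0881]
tool_rot: [0.171, 0.985, 0.0, 0.001]
force: [-1.7, -1.1, 5.4]
finger_gap: 0.333
gripper_force: 69.5
```

apply_moves(plan=[[0, 0, 0, 0, 0, 0, 1], [0, 0, 0, 0, 0, 0, 1]])

```text
t: 2.65
tcp_pos: [0.4962, 0.1534, 0.0881]
tool_rot: [0.171, 0.985, 0.0, 0.001]
force: [-1.9, -0.6, 4.7]
finger_gap: 0.336
gripper_force: 69.6
```

apply_moves(plan=[[0, 0, -0.02, 0, 0, 0, 1], [0, 0, -0.03, 0, 0, 0, 1], [0, 0, -0.03, 0, 0, 0, 1], [0, 0, -0.03, 0, 0, 0, 1], [0, 0, 0, 0, 0, 0, 1], [0, 0, 0, 0, 0, 0, 1], [0, 0, 0, 0, 0, -0.069, 1], [0, 0, 0, 0, 0, -0.069, 1]])

```text
t: 3.65
tcp_pos: [0.4942, 0.1532, 0.1947]
tool_rot: [0.102, 0.995, -0.0, -0.002]
force: [0.0, 0.4, -4.3]
finger_gap: 0.332
gripper_force: 70.4
```

apply_moves(plan=[[-0.018, -0.04, 0, 0, 0, 0, 1], [-0.018, -0.04, 0, 0, 0, 0, 1], [-0.018, -0.04, 0, 0, 0, 0, 1], [-0.018, -0.04, 0, 0, 0, 0, 1], [-0.018, -0.041, 0, 0, 0, 0, 1], [0, 0, 0, 0, 0, 0, 1], [0, 0, 0, 0, 0, 0, 1], [0, 0, 0, 0, 0, 0, 1]])

```text
t: 4.65
tcp_pos: [0.5418, -0.0604, 0.1958]
tool_rot: [0.102, 0.995, 0.0, -0.001]
force: [-0.3, -0.6, -3.4]
finger_gap: 0.335
gripper_force: 71.0
```

```bash
python3 - <<'E'
from h import *
s=sense();print(s["t"],s["tcp_pos"],s["tool_rot"],Ro.from_quat(s["tool_rot"]).as_matrix().round(4).tolist(),s["force"],s["ft_torque"],s["finger_gap"])
for n in("wrist","scene"):
    im=snapshot(n);cv2.imwrite(f"pics/{n}2.png",im[:,:,::-1])
    if n=="scene": cv2.imwrite("pics/s2z.png",cv2.resize(im[150:310,240:420],None,fx=3.3,fy=3.3,interpolation=cv2.INTER_CUBIC)[:,:,::-1])
E
```

```text
4.65 [ 0.54177083 -0.06044549  0.19582606] [ 1.02159688e-01  9.94767108e-01  4.38217874e-04 -1.26805289e-03] [[-0.9791, 0.2033, -0.0024], [0.2032, 0.9791, 0.0011], [0.0026, 0.0006, -1.0]] [-0.33882632 -0.6147635  -3.43164368] [-0.00706262  0.00872272  0.00244018] 0.3349269229008807
```

View pics/wrist2.png

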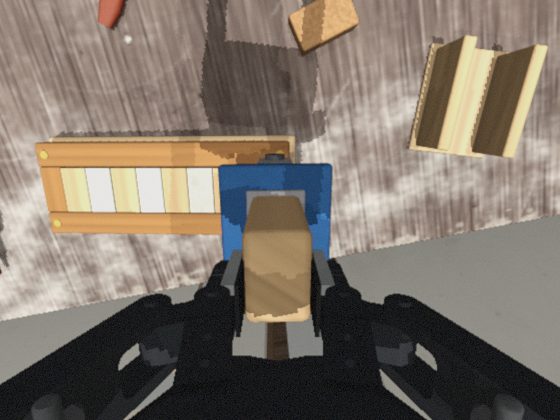

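View pics/s2z.png

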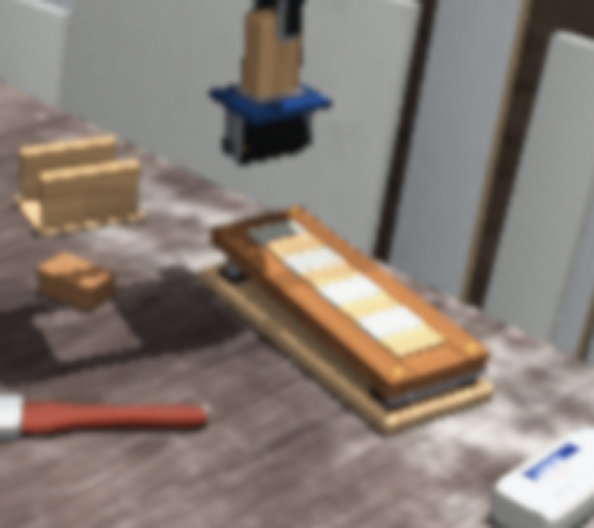

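The wrist view shows the roller squarely held (plate at columns 220–330) and parallel to the panel. In the scene crop the +y end of the bed (left, around (212,235)) stands farther above its foot board. I'll triangulate the rim corners to get the slope.

```bash
python3 - <<'E'
from h import *
np.set_printoptions(precision=4,suppress=True)
rd=lambda n:cv2.cvtColor(cv2.imread(f"pics/{n}0.png"),cv2.COLOR_BGR2RGB)
t=rd("top");sc=rd("scene")
ct=blobs(t,(8,120,120),(25,255,255),(285,155,390,220))[0]
tb=cv2.boxPoints(cv2.minAreaRect(ct))
cand=blobs(sc,(8,130,70),(22,255,255),(290,195,400,285),30)
print([ (cv2.contourArea(c),cv2.boundingRect(c)) for c in cand])
cs=np.vstack(cand);hull=cv2.convexHull(cs)
ap=cv2.approxPolyDP(hull,4,True)[:,0];print("scene poly",ap.tolist());print("top",tb)
# guess match: project top corners at z=.05 into scene
C=calibration("scene")
for p in tb:
    o,d=ray("top",*p)
    for z in(.044,.068):
        X=o+d*(z-o[2])/d[2];c=C["camera_matrix"]@(C["R"]@X+C["t"]);print(z,X[:2],(c[:2]/c[2]))
cv2.imwrite("pics/sc.png",cv2.resize(sc[200:285,290:400],None,fx=6,fy=6,interpolation=cv2.INTER_CUBIC)[:,:,::-1])
E
```

```text
[(1907.0, (305, 213, 82, 57))]
scene poly [[305, 220], [330, 213], [386, 258], [357, 269]]
top [[294.3177 192.0706]
 [300.8118 162.8471]
 [379.1647 180.2588]
 [372.6706 209.4823]]
0.044 [ 0.4965 -0.0384] [302.7089 222.6041]
0.068 [ 0.4937 -0.0379] [302.2105 215.4566]
0.044 [ 0.5909 -0.0577] [329.9356 216.1243]
0.068 [ 0.5863 -0.0569] [329.2008 209.2837]
0.044 [ 0.5388 -0.3079] [387.8104 256.3489]
0.068 [ 0.5351 -0.3022] [386.2762 247.6594]
0.044 [ 0.4452 -0.2872] [357.0175 265.6352]
0.068 [ 0.4433 -0.2819] [355.779  256.4736]
```

View pics/sc.png

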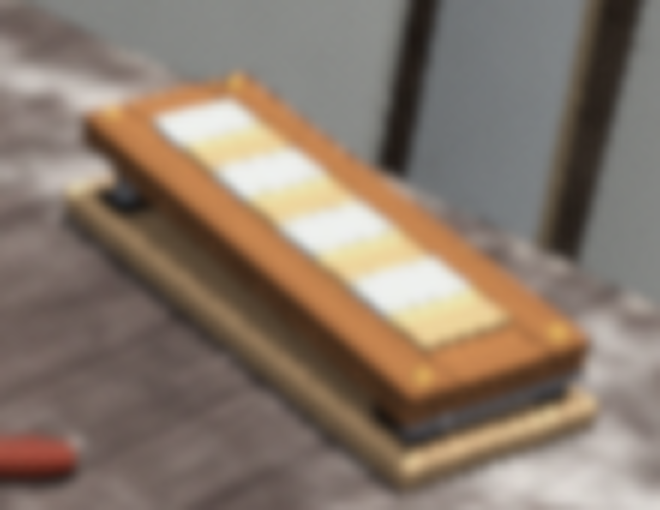

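The hinge end is at −y (surface ≈ 44 mm) and the jacked end is at +y (≈ 53–56 mm, slope ≈ 0.045). I'll descend onto the +y end rim by feel.

apply_moves(plan=[[0, 0, 0.02, 0, 0, 0, 1], [0, 0, 0.02, 0, 0, 0, 1], [0, 0, 0.012, 0, 0, 0, 1], [0, 0, 0.003, 0, 0, 0, 1], [0, 0, 0.001, 0, 0, 0, 1], [0, 0, 0, 0, 0, 0, 1], [0, 0, 0, 0, 0, 0, 1]])

```text
t: 5.62
tcp_pos: [0.5432, -0.0619, 0.1414]
tool_rot: [0.103, 0.995, -0.0, 0.001]
force: [-0.3, 0.6, -2.2]
finger_gap: 0.333
gripper_force: 70.9
```

apply_moves(plan=[[0, 0, 0.001, 0, 0, 0, 1], [0, 0, 0.001, 0, 0, 0, 1], [0, 0, 0, 0, 0, 0, 1]])

```text
t: 6.0
tcp_pos: [0.5427, -0.0617, 0.1387]
tool_rot: [0.103, 0.995, 0.0, -0.0]
force: [0.4, 1.0, -3.6]
finger_gap: 0.332
gripper_force: 70.9
```

apply_moves(plan=[[0, 0, 0.001, 0, 0, 0, 1], [0, 0, 0.001, 0, 0, 0, 1], [0, 0, 0, 0, 0, 0, 1]])

```text
t: 6.38
tcp_pos: [0.5427, -0.0617, 0.1366]
tool_rot: [0.103, 0.995, 0.0, -0.0]
force: [-0.4, 1.1, -3.9]
finger_gap: 0.336
gripper_force: 70.9
```

apply_moves(plan=[[0, 0, 0.001, 0, 0, 0, 1], [0, 0, 0.0005, 0, 0, 0, 1], [0, 0, 0, 0, 0, 0, 1]])

```text
t: 6.75
tcp_pos: [0.5428, -0.0617, 0.1353]
tool_rot: [0.103, 0.995, 0.0, -0.0]
force: [0.3, 0.3, -3.8]
finger_gap: 0.33
gripper_force: 70.9
```

apply_moves(plan=[[0, 0, 0.001, 0, 0, 0, 1], [0, 0, 0.0005, 0, 0, 0, 1], [0, 0, 0, 0, 0, 0, 1]])

```text
t: 7.12
tcp_pos: [0.543, -0.0618, 0.1341]
tool_rot: [0.103, 0.995, -0.0, 0.0]
force: [-0.7, -0.1, -0.6]
finger_gap: 0.336
gripper_force: 71.2
```

apply_moves(plan=[[0, 0, 0.001, 0, 0, 0, 1], [0, 0, 0, 0, 0, 0, 1], [0, 0, 0, 0, 0, 0, 1]])

```text
t: 7.5
tcp_pos: [0.5431, -0.0619, 0.1332]
tool_rot: [0.103, 0.995, -0.0, 0.0]
force: [-1.6, -0.0, 2.3]
finger_gap: 0.329
gripper_force: 71.6
```

Contact was at commanded z ≈ 0.1343, with about 3 N per commanded mm. That puts the slope near 0.05. I'll press a bit more, then roll toward −y, descending 0.25 mm per 5 mm.

apply_moves(plan=[[0, 0, 0.001, 0, 0, 0, 1], [0, 0, 0, 0, 0, 0, 1], [0, -0.004, 0.0002, 0, 0, 0, 1], [0, -0.004, 0.0002, 0, 0, 0, 1], [0, -0.004, 0.0002, 0, 0, 0, 1]])

```text
t: 8.12
tcp_pos: [0.541, -0.0733, 0.1318]
tool_rot: [0.103, 0.995, 0.0, 0.001]
force: [-1.2, -0.5, 5.4]
finger_gap: 0.336
gripper_force: 72.1
```

apply_moves(plan=[[0, -0.004, 0.0002, 0, 0, 0, 1], [0, -0.004, 0.0002, 0, 0, 0, 1], [0, -0.004, 0.0002, 0, 0, 0, 1]])

```text
t: 8.5
tcp_pos: [0.5385, -0.0856, 0.1313]
tool_rot: [0.103, 0.995, -0.0, 0.001]
force: [-1.6, -0.8, 6.0]
finger_gap: 0.334
gripper_force: 72.2
```

apply_moves(plan=[[0, -0.004, 0.0002, 0, 0, 0, 1], [0, -0.004, 0.0002, 0, 0, 0, 1], [0, -0.004, 0.0002, 0, 0, 0, 1]])

```text
t: 8.88
tcp_pos: [0.5363, -0.0965, 0.1308]
tool_rot: [0.103, 0.995, 0.001, 0.001]
force: [-0.5, 0.3, 7.0]
finger_gap: 0.331
gripper_force: 72.3
```

apply_moves(plan=[[0, -0.003, 0.0007, 0, 0, 0, 1], [0, -0.003, 0.0006, 0, 0, 0, 1], [0, -0.004, 0.0002, 0, 0, 0, 1], [0, -0.004, 0.0002, 0, 0, 0, 1]])

```text
t: 9.38
tcp_pos: [0.5335, -0.1113, 0.1296]
tool_rot: [0.103, 0.995, -0.0, 0.001]
force: [-1.6, 0.3, 9.5]
finger_gap: 0.336
gripper_force: 72.7
```

apply_moves(plan=[[0, -0.004, 0.0005, 0, 0, 0, 1], [0, -0.004, 0.0004, 0, 0, 0, 1], [0, -0.004, 0.0002, 0, 0, 0, 1], [0, -0.004, 0.0002, 0, 0, 0, 1]])

```text
t: 9.88
tcp_pos: [0.5305, -0.127, 0.1287]
tool_rot: [0.103, 0.995, -0.001, 0.001]
force: [-1.7, 0.4, 12.0]
finger_gap: 0.333
gripper_force: 72.9
```

apply_moves(plan=[[0, -0.004, 0.0002, 0, 0, 0, 1], [0, -0.004, 0.0002, 0, 0, 0, 1], [0, -0.004, 0.0002, 0, 0, 0, 1], [0, -0.004, 0.0002, 0, 0, 0, 1]])

```text
t: 10.38
tcp_pos: [0.5274, -0.142, 0.1281]
tool_rot: [0.103, 0.995, 0.0, 0.002]
force: [-1.1, 3.6, 12.9]
finger_gap: 0.33
gripper_force: 73.0
```

apply_moves(plan=[[0, -0.004, 0.0002, 0, 0, 0, 1], [0, -0.004, 0.0002, 0, 0, 0, 1], [0, -0.004, 0.0002, 0, 0, 0, 1], [0, -0.004, 0.0002, 0, 0, 0, 1], [0, -0.004, 0.0002, 0, 0, 0, 1], [0, -0.004, 0.0002, 0, 0, 0, 1]])

```text
t: 11.12
tcp_pos: [0.5225, -0.1666, 0.1269]
tool_rot: [0.103, 0.995, -0.001, 0.002]
force: [-1.4, 0.9, 12.9]
finger_gap: 0.338
gripper_force: 73.0
```

apply_moves(plan=[[0, -0.004, 0.0002, 0, 0, 0, 1], [0, -0.004, 0.0002, 0, 0, 0, 1], [0, -0.004, 0.0002, 0, 0, 0, 1], [0, -0.004, 0.0002, 0, 0, 0, 1], [0, -0.004, 0.0002, 0, 0, 0, 1], [0, -0.004, 0.0002, 0, 0, 0, 1]])

```text
t: 11.88
tcp_pos: [0.5177, -0.1903, 0.1256]
tool_rot: [0.103, 0.995, -0.001, 0.002]
force: [-1.2, -0.9, 9.9]
finger_gap: 0.334
gripper_force: 72.8
```

apply_moves(plan=[[0, -0.004, 0.0005, 0, 0, 0, 1], [0, -0.004, 0.0005, 0, 0, 0, 1], [0, -0.004, 0.0003, 0, 0, 0, 1], [0, -0.004, 0.0002, 0, 0, 0, 1], [0, -0.004, 0.0002, 0, 0, 0, 1], [0, -0.004, 0.0002, 0, 0, 0, 1]])

```text
t: 12.62
tcp_pos: [0.513, -0.2141, 0.1239]
tool_rot: [0.103, 0.995, -0.001, 0.002]
force: [-1.8, -0.2, 11.2]
finger_gap: 0.333
gripper_force: 72.9
```

apply_moves(plan=[[0, -0.004, 0.0002, 0, 0, 0, 1], [0, -0.004, 0.0002, 0, 0, 0, 1], [0, -0.004, 0.0002, 0, 0, 0, 1], [0, -0.004, 0.0002, 0, 0, 0, 1], [0, -0.004, 0.0002, 0, 0, 0, 1], [0, -0.004, 0.0002, 0, 0, 0, 1]])

```text
t: 13.38
tcp_pos: [0.5081, -0.2376, 0.1224]
tool_rot: [0.103, 0.995, -0.001, 0.002]
force: [-0.8, -0.9, 8.1]
finger_gap: 0.33
gripper_force: 72.6
```

apply_moves(plan=[[0, -0.004, 0.0002, 0, 0, 0, 1], [0, -0.004, 0.0002, 0, 0, 0, 1], [0, -0.004, 0.0002, 0, 0, 0, 1], [0, -0.004, 0.0002, 0, 0, 0, 1], [0, -0.004, 0.0002, 0, 0, 0, 1], [0, -0.004, 0.0002, 0, 0, 0, 1]])

```text
t: 14.12
tcp_pos: [0.5032, -0.261, 0.1209]
tool_rot: [0.103, 0.995, -0.001, 0.002]
force: [0.5, -1.0, 6.9]
finger_gap: 0.331
gripper_force: 72.4
```

apply_moves(plan=[[0, -0.003, 0.0007, 0, 0, 0, 1], [0, -0.003, 0.0007, 0, 0, 0, 1], [0, -0.004, 0.0003, 0, 0, 0, 1], [0, -0.004, 0.0003, 0, 0, 0, 1], [0, -0.004, 0.0002, 0, 0, 0, 1]])

```text
t: 14.75
tcp_pos: [0.4996, -0.2789, 0.119]
tool_rot: [0.103, 0.995, -0.002, 0.002]
force: [-0.4, -0.6, 8.3]
finger_gap: 0.337
gripper_force: 72.5
```

apply_moves(plan=[[0, 0.004, -0.0001, 0, 0, 0, 1], [0, 0.004, -0.0001, 0, 0, 0, 1], [0, 0.004, -0.0002, 0, 0, 0, 1], [0, 0.004, -0.0002, 0, 0, 0, 1]])

```text
t: 15.25
tcp_pos: [0.503, -0.2636, 0.1199]
tool_rot: [0.102, 0.995, -0.002, 0.002]
force: [-1.0, -1.0, 10.3]
finger_gap: 0.333
gripper_force: 72.7
```

apply_moves(plan=[[0, 0.003, 0.0003, 0, 0, 0, 1], [0, 0.003, 0.0003, 0, 0, 0, 1], [0, 0.003, 0, 0, 0, 0, 1], [0, 0.004, -0.0002, 0, 0, 0, 1], [0, 0.004, -0.0002, 0, 0, 0, 1], [0, 0.004, -0.0002, 0, 0, 0, 1]])

```text
t: 16.0
tcp_pos: [0.5074, -0.2435, 0.1207]
tool_rot: [0.102, 0.995, -0.003, 0.003]
force: [-2.0, -1.2, 15.0]
finger_gap: 0.332
gripper_force: 73.4
```

apply_moves(plan=[[0, 0.004, -0.0002, 0, 0, 0, 1], [0, 0.004, -0.0003, 0, 0, 0, 1], [0, 0.004, -0.0002, 0, 0, 0, 1], [0, 0.004, -0.0002, 0, 0, 0, 1], [0, 0.004, -0.0002, 0, 0, 0, 1], [0, 0.004, -0.0002, 0, 0, 0, 1]])

```text
t: 16.75
tcp_pos: [0.5123, -0.22, 0.1224]
tool_rot: [0.102, 0.995, -0.003, 0.003]
force: [-2.3, -1.4, 17.8]
finger_gap: 0.332
gripper_force: 73.7
```

apply_moves(plan=[[0, 0.004, -0.0002, 0, 0, 0, 1], [0, 0.004, -0.0003, 0, 0, 0, 1], [0, 0.004, -0.0002, 0, 0, 0, 1], [0, 0.004, -0.0002, 0, 0, 0, 1], [0, 0.004, -0.0002, 0, 0, 0, 1], [0, 0.004, -0.0002, 0, 0, 0, 1]])

```text
t: 17.5
tcp_pos: [0.5171, -0.1964, 0.1239]
tool_rot: [0.102, 0.995, -0.003, 0.003]
force: [-3.6, -1.0, 18.9]
finger_gap: 0.333
gripper_force: 73.9
```

apply_moves(plan=[[0, 0.002, -0.0008, 0, 0, 0, 1], [0, 0.003, -0.0008, 0, 0, 0, 1], [0, 0.004, -0.0005, 0, 0, 0, 1], [0, 0.004, -0.0003, 0, 0, 0, 1]])

```text
t: 18.0
tcp_pos: [0.5195, -0.183, 0.1255]
tool_rot: [0.102, 0.995, -0.002, 0.002]
force: [-2.2, -1.2, 15.2]
finger_gap: 0.332
gripper_force: 73.5
```

apply_moves(plan=[[0, 0.004, -0.0003, 0, 0, 0, 1], [0, 0.004, -0.0003, 0, 0, 0, 1], [0, 0.004, -0.0002, 0, 0, 0, 1], [0, 0.004, -0.0003, 0, 0, 0, 1], [0, 0.004, -0.0002, 0, 0, 0, 1]])

```text
t: 18.62
tcp_pos: [0.5235, -0.1631, 0.1266]
tool_rot: [0.102, 0.995, -0.002, 0.002]
force: [-2.4, -0.2, 15.2]
finger_gap: 0.332
gripper_force: 73.4
```

apply_moves(plan=[[0, 0.004, -0.0002, 0, 0, 0, 1], [0, 0.004, -0.0003, 0, 0, 0, 1], [0, 0.004, -0.0002, 0, 0, 0, 1], [0, 0.004, -0.0003, 0, 0, 0, 1], [0, 0.004, -0.0002, 0, 0, 0, 1]])

```text
t: 19.25
tcp_pos: [0.5274, -0.1433, 0.1277]
tool_rot: [0.103, 0.995, -0.001, 0.002]
force: [-3.2, -0.9, 14.1]
finger_gap: 0.332
gripper_force: 73.3
```

apply_moves(plan=[[0, 0.004, -0.0002, 0, 0, 0, 1], [0, 0.004, -0.0003, 0, 0, 0, 1], [0, 0.004, -0.0002, 0, 0, 0, 1], [0, 0.004, -0.0002, 0, 0, 0, 1], [0, 0.004, -0.0002, 0, 0, 0, 1], [0, 0.004, -0.0002, 0, 0, 0, 1]])

```text
t: 20.0
tcp_pos: [0.5322, -0.1195, 0.1287]
tool_rot: [0.103, 0.995, -0.001, 0.002]
force: [-2.9, -0.9, 13.0]
finger_gap: 0.331
gripper_force: 73.1
```

apply_moves(plan=[[0, 0.004, -0.0002, 0, 0, 0, 1], [0, 0.004, -0.0003, 0, 0, 0, 1], [0, 0.004, -0.0002, 0, 0, 0, 1], [0, 0.004, -0.0002, 0, 0, 0, 1], [0, 0.004, -0.0002, 0, 0, 0, 1]])

```text
t: 20.62
tcp_pos: [0.5361, -0.0997, 0.1295]
tool_rot: [0.103, 0.995, -0.001, 0.001]
force: [-1.7, -0.3, 11.4]
finger_gap: 0.334
gripper_force: 72.9
```

apply_moves(plan=[[0, 0.004, -0.0002, 0, 0, 0, 1], [0, 0.004, -0.0003, 0, 0, 0, 1], [0, 0.004, -0.0002, 0, 0, 0, 1], [0, 0.004, -0.0002, 0, 0, 0, 1], [0, 0.004, -0.0002, 0, 0, 0, 1]])

```text
t: 21.25
tcp_pos: [0.5401, -0.0799, 0.1304]
tool_rot: [0.103, 0.995, -0.001, 0.001]
force: [-2.2, -0.3, 9.0]
finger_gap: 0.336
gripper_force: 72.7
```

Third pass, back toward −y, at about 17 N.

apply_moves(plan=[[0, 0, 0.0008, 0, 0, 0, 1], [0, -0.003, 0.0006, 0, 0, 0, 1], [0, -0.004, 0.0003, 0, 0, 0, 1], [0, -0.004, 0.0002, 0, 0, 0, 1], [0, -0.004, 0.0002, 0, 0, 0, 1]])

```text
t: 21.88
tcp_pos: [0.5374, -0.0947, 0.129]
tool_rot: [0.103, 0.995, -0.001, 0.002]
force: [-2.5, 0.2, 13.4]
finger_gap: 0.335
gripper_force: 73.1
```

apply_moves(plan=[[0, -0.004, 0.0002, 0, 0, 0, 1], [0, -0.004, 0.0002, 0, 0, 0, 1], [0, -0.004, 0.0002, 0, 0, 0, 1], [0, -0.004, 0.0002, 0, 0, 0, 1], [0, -0.004, 0.0002, 0, 0, 0, 1], [0, -0.004, 0.0002, 0, 0, 0, 1]])

```text
t: 22.62
tcp_pos: [0.5326, -0.1185, 0.1282]
tool_rot: [0.103, 0.995, -0.001, 0.002]
force: [-2.3, -0.4, 16.4]
finger_gap: 0.332
gripper_force: 73.3
```

apply_moves(plan=[[0, -0.004, 0.0002, 0, 0, 0, 1], [0, -0.004, 0.0002, 0, 0, 0, 1], [0, -0.004, 0.0002, 0, 0, 0, 1], [0, -0.004, 0.0002, 0, 0, 0, 1], [0, -0.004, 0.0002, 0, 0, 0, 1], [0, -0.004, 0.0002, 0, 0, 0, 1]])

```text
t: 23.38
tcp_pos: [0.5279, -0.1423, 0.1272]
tool_rot: [0.103, 0.995, -0.001, 0.002]
force: [-3.0, -0.4, 17.6]
finger_gap: 0.331
gripper_force: 73.6
```

apply_moves(plan=[[0, -0.003, -0.0003, 0, 0, 0, 1], [0, -0.004, -0.0002, 0, 0, 0, 1], [0, -0.004, 0.0002, 0, 0, 0, 1], [0, -0.004, 0.0002, 0, 0, 0, 1], [0, -0.004, 0.0002, 0, 0, 0, 1]])

```text
t: 24.0
tcp_pos: [0.524, -0.161, 0.1267]
tool_rot: [0.103, 0.995, -0.001, 0.002]
force: [-1.9, -0.5, 14.7]
finger_gap: 0.334
gripper_force: 73.4
```

apply_moves(plan=[[0, -0.004, 0.0002, 0, 0, 0, 1], [0, -0.004, 0.0002, 0, 0, 0, 1], [0, -0.004, 0.0002, 0, 0, 0, 1], [0, -0.004, 0.0002, 0, 0, 0, 1], [0, -0.004, 0.0002, 0, 0, 0, 1], [0, -0.004, 0.0002, 0, 0, 0, 1]])

```text
t: 24.75
tcp_pos: [0.5191, -0.1846, 0.1255]
tool_rot: [0.102, 0.995, -0.001, 0.002]
force: [-1.4, -0.5, 13.9]
finger_gap: 0.333
gripper_force: 73.3
```

apply_moves(plan=[[0, -0.004, 0.0002, 0, 0, 0, 1], [0, -0.004, 0.0002, 0, 0, 0, 1], [0, -0.004, 0.0002, 0, 0, 0, 1], [0, -0.004, 0.0002, 0, 0, 0, 1], [0, -0.004, 0.0002, 0, 0, 0, 1], [0, -0.004, 0.0002, 0, 0, 0, 1]])

```text
t: 25.5
tcp_pos: [0.5143, -0.2083, 0.1241]
tool_rot: [0.102, 0.995, -0.002, 0.002]
force: [-1.5, -1.0, 12.3]
finger_gap: 0.338
gripper_force: 73.1
```

apply_moves(plan=[[0, -0.004, 0.0004, 0, 0, 0, 1], [0, -0.004, 0.0004, 0, 0, 0, 1], [0, -0.004, 0.0003, 0, 0, 0, 1], [0, -0.004, 0.0003, 0, 0, 0, 1], [0, -0.004, 0.0003, 0, 0, 0, 1]])

```text
t: 26.12
tcp_pos: [0.5103, -0.2281, 0.1225]
tool_rot: [0.102, 0.995, -0.002, 0.002]
force: [-1.4, -0.3, 12.2]
finger_gap: 0.331
gripper_force: 73.1
```

apply_moves(plan=[[0, -0.004, 0.0003, 0, 0, 0, 1], [0, -0.004, 0.0003, 0, 0, 0, 1], [0, -0.004, 0.0003, 0, 0, 0, 1], [0, -0.004, 0.0003, 0, 0, 0, 1], [0, -0.004, 0.0003, 0, 0, 0, 1]])

```text
t: 26.75
tcp_pos: [0.5063, -0.2478, 0.121]
tool_rot: [0.102, 0.995, -0.002, 0.003]
force: [-0.8, 0.3, 12.1]
finger_gap: 0.337
gripper_force: 73.0
```

apply_moves(plan=[[0, -0.004, 0.0003, 0, 0, 0, 1], [0, -0.004, 0.0003, 0, 0, 0, 1], [0, -0.004, 0.0003, 0, 0, 0, 1], [0, -0.004, 0.0003, 0, 0, 0, 1], [0, -0.004, 0.0003, 0, 0, 0, 1]])

```text
t: 27.38
tcp_pos: [0.5023, -0.2675, 0.1194]
tool_rot: [0.103, 0.995, -0.002, 0.003]
force: [-0.9, -1.0, 10.5]
finger_gap: 0.332
gripper_force: 72.8
```

Passes 2 and 3 give the same height profile, so the staves appear to be at their stops. One last uphill pass will confirm, following the felt profile.

apply_moves(plan=[[0, -0.004, 0.0006, 0, 0, 0, 1], [0, 0.002, 0.0004, 0, 0, 0, 1], [0, 0.004, -0.0002, 0, 0, 0, 1], [0, 0.004, -0.0002, 0, 0, 0, 1], [0, 0.004, -0.0003, 0, 0, 0, 1]])

```text
t: 28.0
tcp_pos: [0.5045, -0.2582, 0.1196]
tool_rot: [0.102, 0.995, -0.003, 0.003]
force: [-1.0, -1.9, 13.6]
finger_gap: 0.328
gripper_force: 73.1
```

apply_moves(plan=[[0, 0.004, -0.0003, 0, 0, 0, 1], [0, 0.004, -0.0003, 0, 0, 0, 1], [0, 0.004, -0.0003, 0, 0, 0, 1], [0, 0.004, -0.0003, 0, 0, 0, 1], [0, 0.004, -0.0003, 0, 0, 0, 1], [0, 0.004, -0.0003, 0, 0, 0, 1]])

```text
t: 28.75
tcp_pos: [0.5093, -0.2347, 0.1216]
tool_rot: [0.102, 0.995, -0.003, 0.003]
force: [-1.2, -1.4, 14.6]
finger_gap: 0.329
gripper_force: 73.3
```

apply_moves(plan=[[0, 0.004, -0.0003, 0, 0, 0, 1], [0, 0.004, -0.0003, 0, 0, 0, 1], [0, 0.004, -0.0003, 0, 0, 0, 1], [0, 0.004, -0.0003, 0, 0, 0, 1], [0, 0.004, -0.0003, 0, 0, 0, 1], [0, 0.004, -0.0003, 0, 0, 0, 1]])

```text
t: 29.5
tcp_pos: [0.5141, -0.2109, 0.1234]
tool_rot: [0.102, 0.995, -0.002, 0.003]
force: [-2.6, -2.5, 16.0]
finger_gap: 0.333
gripper_force: 73.4
```

apply_moves(plan=[[0, 0.004, -0.0004, 0, 0, 0, 1], [0, 0.004, -0.0004, 0, 0, 0, 1], [0, 0.004, -0.0003, 0, 0, 0, 1], [0, 0.004, -0.0003, 0, 0, 0, 1], [0, 0.004, -0.0003, 0, 0, 0, 1], [0, 0.004, -0.0002, 0, 0, 0, 1]])

```text
t: 30.25
tcp_pos: [0.5189, -0.1871, 0.1252]
tool_rot: [0.102, 0.995, -0.002, 0.002]
force: [-1.8, -1.1, 15.5]
finger_gap: 0.336
gripper_force: 73.4
```

apply_moves(plan=[[0, 0.004, -0.0002, 0, 0, 0, 1], [0, 0.004, -0.0002, 0, 0, 0, 1], [0, 0.004, -0.0002, 0, 0, 0, 1], [0, 0.004, -0.0002, 0, 0, 0, 1], [0, 0.004, -0.0002, 0, 0, 0, 1], [0, 0.004, -0.0002, 0, 0, 0, 1]])

```text
t: 31.0
tcp_pos: [0.5236, -0.1633, 0.1264]
tool_rot: [0.102, 0.995, -0.002, 0.002]
force: [-2.7, -1.2, 16.9]
finger_gap: 0.334
gripper_force: 73.5
```

apply_moves(plan=[[0, 0.004, -0.0002, 0, 0, 0, 1], [0, 0.004, -0.0001, 0, 0, 0, 1], [0, 0.004, -0.0002, 0, 0, 0, 1], [0, 0.004, -0.0001, 0, 0, 0, 1], [0, 0.004, -0.0002, 0, 0, 0, 1], [0, 0.004, -0.0001, 0, 0, 0, 1]])

```text
t: 31.75
tcp_pos: [0.5285, -0.1396, 0.1273]
tool_rot: [0.102, 0.995, -0.002, 0.002]
force: [-3.1, -1.7, 16.3]
finger_gap: 0.331
gripper_force: 73.6
```

apply_moves(plan=[[0, 0.004, -0.0002, 0, 0, 0, 1], [0, 0.004, -0.0001, 0, 0, 0, 1], [0, 0.004, -0.0002, 0, 0, 0, 1], [0, 0.004, -0.0001, 0, 0, 0, 1], [0, 0.004, -0.0002, 0, 0, 0, 1], [0, 0.004, -0.0001, 0, 0, 0, 1]])

```text
t: 32.5
tcp_pos: [0.5333, -0.1159, 0.1281]
tool_rot: [0.102, 0.995, -0.001, 0.002]
force: [-2.6, -0.1, 17.1]
finger_gap: 0.335
gripper_force: 73.6
```

apply_moves(plan=[[0, 0.004, -0.0001, 0, 0, 0, 1], [0, 0.004, -0.0001, 0, 0, 0, 1], [0, 0.004, -0.0001, 0, 0, 0, 1], [0, 0.004, -0.0001, 0, 0, 0, 1]])

```text
t: 33.0
tcp_pos: [0.5365, -0.1, 0.1284]
tool_rot: [0.103, 0.995, -0.001, 0.002]
force: [-2.4, -0.7, 16.1]
finger_gap: 0.332
gripper_force: 73.6
```

apply_moves(plan=[[0, 0.004, -0.0001, 0, 0, 0, 1], [0, 0.004, -0.0001, 0, 0, 0, 1], [0, 0.004, -0.0001, 0, 0, 0, 1], [0, 0.004, -0.0001, 0, 0, 0, 1]])

```text
t: 33.5
tcp_pos: [0.5397, -0.0842, 0.1287]
tool_rot: [0.103, 0.995, -0.001, 0.002]
force: [-2.7, 0.1, 15.2]
finger_gap: 0.331
gripper_force: 73.5
```

The heights fit a rocking bed on its mounts with every stave flush, to within a few tenths of a mm. Now I'll lift off and carry the roller back above the stand.

apply_moves(plan=[[0, 0, -0.01, 0, 0, 0, 1], [0, 0, -0.025, 0, 0, 0, 1], [0, 0, -0.03, 0, 0, 0, 1], [0.0151, 0.0373, 0, 0, 0, 0, 1], [0.0151, 0.0373, 0, 0, 0, 0, 1], [0.0151, 0.0373, 0, 0, 0, 0, 1], [0.0152, 0.0373, 0, 0, 0, 0, 1], [0.0152, 0.0373, 0, 0, 0, 0, 1]])

```text
t: 34.5
tcp_pos: [0.5011, 0.116, 0.19]
tool_rot: [0.103, 0.995, 0.0, -0.001]
force: [0.0, -0.2, -3.5]
finger_gap: 0.333
gripper_force: 71.0
```

apply_moves(plan=[[0.0152, 0.0373, 0, 0, 0, 0, 1], [0, 0, 0, 0, 0, 0.069, 1], [0, 0, 0, 0, 0, 0.069, 1], [0, 0, 0, 0, 0, 0, 1], [0, 0, 0, 0, 0, 0, 1], [0, 0, 0, 0, 0, 0, 1]])

```text
t: 35.25
tcp_pos: [0.495, 0.1542, 0.1909]
tool_rot: [0.171, 0.985, -0.0, -0.0]
force: [0.2, 0.7, -3.7]
finger_gap: 0.336
gripper_force: 71.3
```

```bash
python3 - <<'E'
from h import *
np.set_printoptions(precision=4,suppress=True)
s=sense();R=Ro.from_quat(s["tool_rot"]).as_matrix();print(s["t"],s["tcp_pos"],R.round(4).tolist(),s["force"])
print("shift in tool to grasp pose",(np.array([.4962,.1534,.0881])-s["tcp_pos"])@R, "yaw now",np.degrees(np.arctan2(R[1,1],R[0,1])))
w=snapshot("wrist");sc=snapshot("scene");cv2.imwrite("pics/w3.png",w[:,:,::-1])
cv2.imwrite("pics/s3.png",np.hstack([cv2.resize(sc[120:240,210:330],(400,400),interpolation=cv2.INTER_CUBIC),cv2.resize(w[:,100:520],(400,400))])[:,:,::-1])
E
```

```text
35.25 [0.495  0.1542 0.1909] [[-0.9415, 0.3369, -0.0006], [0.3369, 0.9415, 0.0], [0.0005, -0.0002, -1.0]] [ 0.2111  0.7398 -3.7187]
shift in tool to grasp pose [-0.0015 -0.0003  0.1028] yaw now 70.3099796017414
```

View pics/s3.png

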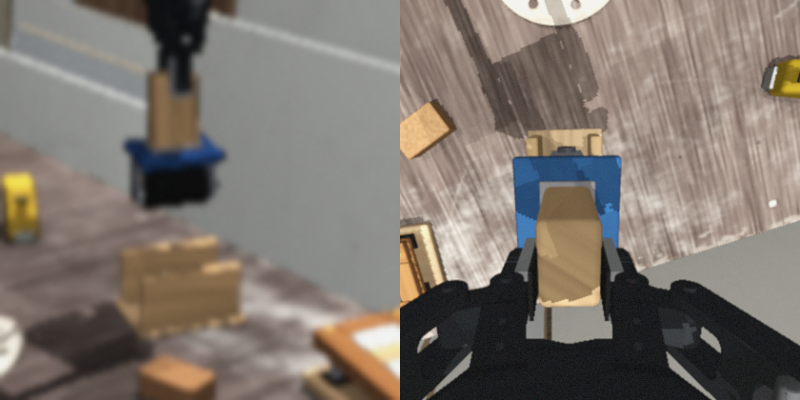

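The roller hangs upright and centred over the stand: plate at columns 515–620, rails at 527–605 in the right half. Lowering it now.

apply_moves(plan=[[-0.0015, 0, 0.02, 0, 0, 0, 1], [0, 0, 0.025, 0, 0, 0, 1], [0, 0, 0.025, 0, 0, 0, 1], [0, 0, 0.02, 0, 0, 0, 1], [0, 0, 0.008, 0, 0, 0, 1], [0, 0, 0.002, 0, 0, 0, 1], [0, 0, 0, 0, 0, 0, 1]])

```text
t: 36.22
tcp_pos: [0.4972, 0.1539, 0.0918]
tool_rot: [0.171, 0.985, 0.0, 0.001]
force: [-0.1, 0.7, -3.4]
finger_gap: 0.333
gripper_force: 71.1
```

apply_moves(plan=[[0, 0, 0.0015, 0, 0, 0, 1], [0, 0, 0.0015, 0, 0, 0, 1], [0, 0, 0, 0, 0, 0, 1]])

```text
t: 36.6
tcp_pos: [0.4965, 0.1539, 0.0883]
tool_rot: [0.171, 0.985, 0.0, 0.0]
force: [-0.4, 0.6, -4.7]
finger_gap: 0.334
gripper_force: 71.1
```

apply_moves(plan=[[0, 0, 0.001, 0, 0, 0, 1], [0, 0, 0, 0, 0, 0, 1], [0, 0, 0, 0, 0, 0, 1]])

```text
t: 36.98
tcp_pos: [0.4965, 0.1538, 0.0881]
tool_rot: [0.171, 0.985, -0.0, 0.0]
force: [-1.5, -1.3, 6.3]
finger_gap: 0.332
gripper_force: 72.4
```

apply_moves(plan=[[0, 0, 0.001, 0, 0, 0, 1], [0, 0, 0, 0, 0, 0, 1], [0, 0, 0, 0, 0, 0, 1]])

```text
t: 37.35
tcp_pos: [0.4965, 0.1537, 0.088]
tool_rot: [0.171, 0.985, -0.0, 0.0]
force: [-4.2, -2.7, 12.9]
finger_gap: 0.337
gripper_force: 73.3
```

Seated at the original height. I'll open up, retreat and look.

apply_moves(plan=[[0, 0, -0.001, 0, 0, 0, 1], [0, 0, 0, 0, 0, 0, 0.0], [0, 0, 0, 0, 0, 0, -1], [0, 0, 0, 0, 0, 0, -1], [0, 0, 0, 0, 0, 0, -1], [0, 0, -0.02, 0, 0, 0, -1], [0, 0, -0.03, 0, 0, 0, -1], [0, 0, -0.03, 0, 0, 0, -1]])

```text
t: 38.35
tcp_pos: [0.4963, 0.1539, 0.1678]
tool_rot: [0.171, 0.985, -0.0, -0.0]
force: [1.2, -0.1, -0.0]
finger_gap: 1.005
gripper_force: 0.0
```

apply_moves(plan=[[0, 0, -0.03, 0, 0, 0, -1], [0, 0, 0, 0, 0, 0, -1], [0, 0, 0, 0, 0, 0, -1]])

```text
t: 38.72
tcp_pos: [0.4958, 0.1538, 0.1965]
tool_rot: [0.171, 0.985, -0.0, -0.001]
force: [-1.3, 0.1, 0.5]
finger_gap: 0.998
gripper_force: 0.0
```

```bash
python3 - <<'E'
from h import *
np.set_printoptions(precision=4,suppress=True)
s=sense();P=(s["tcp_pos"],s["tool_rot"]);print(s["t"],P,s["finger_gap"])
im=snapshot("wrist");c=blobs(im,(98,120,40),(125,255,255),(200,120,350,260),100)[0]
r=cv2.minAreaRect(c);b=np.array([onz("wrist",*p,.07,P) for p in cv2.boxPoints(r)]);print(r,b.mean(0),"was .4937 .1543")
cv2.imwrite("pics/w4.png",im[:,:,::-1])
sc=snapshot("scene");cv2.imwrite("pics/s4.png",np.hstack([cv2.resize(sc[150:290,230:410],(520,404),interpolation=cv2.INTER_CUBIC),im[110:250,190:350].repeat(1,0) if 0 else cv2.resize(im[110:260,200:350],(280,404))])[:,:,::-1])
E
```

```text
38.725 (array([0.4958, 0.1538, 0.1965]), array([ 0.1711,  0.9853, -0.0002, -0.0007])) 0.9975089316853145
((276.6839294433594, 190.32949829101562), (80.29508209228516, 72.21348571777344), 88.80650329589844) [0.4943 0.1549 0.07  ] was .4937 .1543
```

View pics/s4.png

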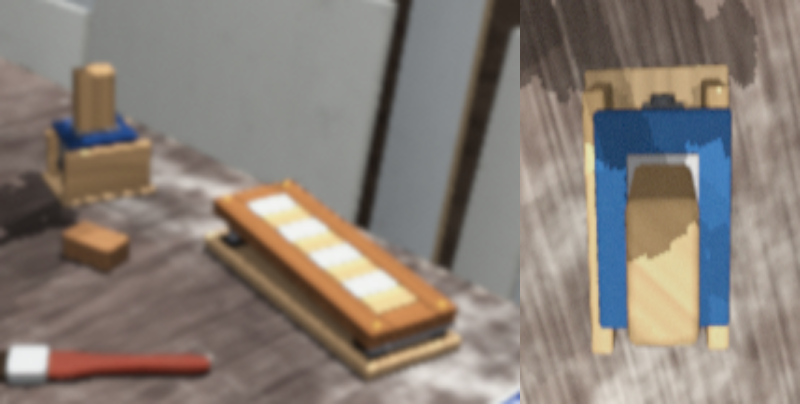

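The roller stands upright in its stand, about 1 mm from where it started, and the staves look level with the rims. Handing in.

```bash
python3 -c "
from station import *
print(sign_off())"
```

```text
the job is handed in; nothing more can be done
None
```

I rolled the panel in four passes and put the roller back upright in its stand about 1 mm from where it started. The job is handed in, but no verdict came back. From the force and height readings all eight staves appear flush. The highest downward force I read was about 23 N (not a steady 15 N), and forces between readings were not recorded.

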